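# Stack two culture dishes on a sloped rack and close its keeper

## Robot

A 6-joint arm with a two-finger parallel gripper is mounted at the origin on a cart in front of the work surface, level with it; the furniture and walls round the work are solid. World frame = base frame: x ahead of the robot, y to its left, z up, the work surface at z = 0. Lengths are in m, angles in rad, forces in N, time in s.
With the tool pointing down it reaches from about 0.225 to 0.875 m from the base axis. Payload 3.4 kg.
Tool frame: the origin (TCP) lies between the finger pads; the fingertips stand 17 mm ahead of it and the grasp point (between the pads) lies 2 mm behind it; z points along the fingers, y is the line along which they close (so a half turn about z gives the same grasp; the last joint's range is limited). The gripper opens to 85 mm and grips with 20 to 120 N. Pads are 22 mm wide; open, the fingers measure 114 mm over their backs; the gripper's body (76 mm by 85 mm) begins 54 mm behind the grasp point. The pads swing forward as they close: fully open they stand 13 mm farther back than shut.
Start: joints at [1.201, 0.276, 1.505, -0, 1.361, -0.121], TCP at [0.142, 0.557, 0.248] pointing down, gripper open.
Joint ranges: [-2.89, 2.89], [-0.75, 2.08], [0.22, 2.7], [-1.18, 4.32], [0.11, 2.71], [-2.7, 2.7]. Speed limits (rad/s): [2.57, 2.57, 3.14, 3.14, 3.14, 3.14].

## Interface

Orientations are given as a rotation vector (axis times angle).
In Python, from cell import get_obs, read_camera, hand_in gives the robot as it stands.
- The arm moves only by the tool jog_arm, never from a script. Its argument "motion" is text: rows parted by semicolons, each of 7 numbers parted by spaces: the opening, from -1 (shut) to 1 (fully open), then the shift along the tool's x, y, z in cm, then the turn, a rotation vector about the tool's x, y, z in rad. In form: gripper dx dy dz ax ay az; .... A call has 1 to 10 rows; each row is the pose to reach, as a shift and turn from the pose commanded when the call began, along the tool's axes at that moment; what a row does not reach only later rows make up. A row lasts 1/8 s, in which the tool goes at most 62.5 mm and 10.7 degrees, less where a joint would pass 70% of its speed; a pose out of reach is approached as far as the arm can. A call with a gripper value outside its range is refused whole. The fingers move at their own pace and stop on an object; "grip_force" is the grip in N (left out, the last holds). Time passes only in rows, so rows that repeat a pose let the fingers close. It gives the time, the measured TCP pose, the force, the opening and the grip force at its end, in the units of the state.
- get_obs(): the state, without advancing time (a new reading comes with each control period).
- read_camera(name): name is "scene" or "top"; returns a dict with "image" (480x640x3 uint8, red, green, blue), "fx", "fy", "cx", "cy" (pixels), "R" (3x3) and "t" (3): a world point X has camera coordinates R X + t. Camera axes: x right, y down, z forward; pixel columns grow to the right and rows downward; lengths in m; the calibration is good to about 2 mm. A picture is of the moment at which its call begins. There is no depth.
- hand_in(): hands the job in; it is judged then, once.
The state is a dict: "clock": time; "q": joint angles; "joint_vel": joint speeds; "joint_torque": joint torques, N m; "eef_pos": TCP position; "orientation": TCP orientation; "contact_force": force on the tool from outside, world axes, zero at the start; "wrist_torque": the same for the moment, N m; "finger_gap": finger opening in m; "grasp_force": force on a finger pad.
Only numpy, scipy, OpenCV 4.12 (cv2) and the standard library are available. Lean on these libraries where they do the work, as an engineer would, in place of code of your own. Each camera call takes 0.05 s, during which the arm holds its last target. There are 200 camera calls.

## Task

Get the two small round culture dishes ready to be carried to the incubator on the sloped steel rack: stack them right way up and flat on the rack's slanting shelf, near the middle of its width, one squarely on the other and both right up against the stop along its low edge. Lay each dish down gently, tilted to match the slope, rather than letting it drop or topple out of the fingers. Then swing the rack's wire keeper over so that its bar rests on the top dish, and leave the timer, tape roll and marker where they are.

Things in the scene. Friction and masses are not known exactly. Their poses are not given: they have to be found in the camera images.
- dish_a: One of two identical shallow clear plastic culture dishes with lid and a pale yellow filling, lying flat on the bench: a round disc 54 mm across its sides (55 to 58 mm to the eye) and 14 mm high, 24 g. Origin: centre of its underside; z up through the lid. The lid does not come off. Either dish may go underneath.
- dish_b: The other culture dish, the same in every way; origin: centre of its underside.
- dish_shelf: Slotted sheet of the fixed steel rack, 130 mm wide, 125 mm long up the slope, inclined 28 degrees, low edge left or far left. Origin: on its upper surface at the foot of the stop, mid-width, 42 mm above the bench. x up the slope, y along the stop, z square off the sheet, leaning to the low edge. Dishes lie with their undersides at z = 0 and 14 mm; they may slide or stay (friction about 0.6).
- stop_mid (a point): Middle of the top edge of the stop, the fold along the shelf's low edge, square to the sheet: its face is the plane x = 0 of the shelf, up to z = 44 mm, over the full width (y = -65 to 65 mm). A dish that touches it has its centre at x = 27 mm. The sheet has no side walls; only two ears carry the keeper at y = +-64 mm, x = 93 to 113 mm, up to z = 28 mm.
- keeper (a joint): Hinge of the wire keeper, a U with 74 mm arms at y = +-69 mm, axis along the shelf's y at its x = 103, z = 18 mm. 0: arms parallel to the sheet, pointing at the stop; grows as it swings up and back; 2.06 upright; 2.5 end stop. Starts open (over 2.25) and stays. 50 g, damped: pushed toward the stop past upright, from about 1.8 it sinks by itself, about 1 rad/s. On two dishes it reads about 0.2.
- keeper_bar (a point): Middle of the keeper's 4 mm wire crossbar, on its axis: there it carries a grey plastic grip tube 10 mm thick and 44 mm long, along the shelf's y. About 170 mm above the bench while open.
- tray_back: Fixed green tray left of the work, 358 x 437 mm, rim 70 mm high, full of bottles up to 125 mm high. Other fixed things: black gas hoses hanging just beyond the gripper's start, 0.1 to 0.5 m up (draw back toward the robot before swinging right); a clear upright screen, 0.9 m high, along the right from about (0.4, -0.49) to (0.8, -0.39); a yellow box 87 mm high and a wash bottle behind the rack.
- timer: Bystander: white bench timer 64 x 70 x 20 mm lying on the bench; its origin is the centre of its underside
- tape_roll: Bystander: roll of white bench tape lying flat, 97 mm across, 19 mm high; its origin is the centre of its underside
- marker: Bystander: felt marker 145 mm long, 15 mm thick, lying on the bench along its y; its origin is the centre of its underside
Not all that is in view belongs to the job. What is shaped like the dish_b but orange is not meant.

How it is judged:
On the way, in this order (a step that is already met when the one before it is completed fails the run):
1. a first dish lies flat on the shelf against the stop (((x of dish_a in the frame of dish_shelf between 0.023 and 0.0315 m and y of dish_a in the frame of dish_shelf between -0.022 and 0.022 m and z of dish_a in the frame of dish_shelf between -0.003 and 0.004 m and angle between the z axis of dish_a and the z axis of dish_shelf, either way round below 0.08 rad) or (x of dish_b in the frame of dish_shelf between 0.023 and 0.0315 m and y of dish_b in the frame of dish_shelf between -0.022 and 0.022 m and z of dish_b in the frame of dish_shelf between -0.003 and 0.004 m and angle between the z axis of dish_b and the z axis of dish_shelf, either way round below 0.08 rad))), for 0.2 s.
2. the second dish lies on the first, also against the stop, the keeper still open (((x of dish_a in the frame of dish_shelf between 0.023 and 0.0315 m and y of dish_a in the frame of dish_shelf between -0.022 and 0.022 m and z of dish_a in the frame of dish_shelf between -0.003 and 0.004 m and angle between the z axis of each of dish_a, dish_b and the z axis of dish_shelf, either way round below 0.08 rad and x of dish_b in the frame of dish_shelf between 0.023 and 0.0315 m and y of dish_b in the frame of dish_shelf between -0.022 and 0.022 m and z of dish_b in the frame of dish_shelf between 0.01 and 0.018 m) or (x of dish_b in the frame of dish_shelf between 0.023 and 0.0315 m and y of dish_b in the frame of dish_shelf between -0.022 and 0.022 m and z of dish_b in the frame of dish_shelf between -0.003 and 0.004 m and angle between the z axis of each of dish_b, dish_a and the z axis of dish_shelf, either way round below 0.08 rad and x of dish_a in the frame of dish_shelf between 0.023 and 0.0315 m and y of dish_a in the frame of dish_shelf between -0.022 and 0.022 m and z of dish_a in the frame of dish_shelf between 0.01 and 0.018 m)) and distance between dish_a and dish_b below 0.018 m and value of joint keeper above 1.2 rad), for 0.2 s.
At the end, for the whole second after the job is handed in: Both dishes lie right way up and flat with the shelf (4.6 degrees), stacked within 11 mm of one another, each rim within 4 mm of the stop and each centre within 22 mm of the middle of the shelf; the keeper bar is down on the top dish (joint below 0.27); all at rest (((x of dish_a in the frame of dish_shelf between 0.023 and 0.0315 m and y of dish_a in the frame of dish_shelf between -0.022 and 0.022 m and z of dish_a in the frame of dish_shelf between -0.003 and 0.004 m and angle between the z axis of each of dish_a, dish_b and the z axis of dish_shelf, either way round below 0.08 rad and x of dish_b in the frame of dish_shelf between 0.023 and 0.0315 m and y of dish_b in the frame of dish_shelf between -0.022 and 0.022 m and z of dish_b in the frame of dish_shelf between 0.01 and 0.018 m) or (x of dish_b in the frame of dish_shelf between 0.023 and 0.0315 m and y of dish_b in the frame of dish_shelf between -0.022 and 0.022 m and z of dish_b in the frame of dish_shelf between -0.003 and 0.004 m and angle between the z axis of each of dish_b, dish_a and the z axis of dish_shelf, either way round below 0.08 rad and x of dish_a in the frame of dish_shelf between 0.023 and 0.0315 m and y of dish_a in the frame of dish_shelf between -0.022 and 0.022 m and z of dish_a in the frame of dish_shelf between 0.01 and 0.018 m)) and distance between dish_a and dish_b below 0.018 m and linear speed of each of dish_a, dish_b below 0.02 m/s and value of joint keeper below 0.27 rad and velocity of joint keeper between -0.05 and 0.05 rad/s); the robot touches nothing.
It fails at once if a dish drops or topples free of the fingers (faster than 0.4 m/s or 5 rad/s while the fingers do not touch it) ((contact force between the fingers and dish_a below 0.01 N and (angular speed of dish_a above 5 rad/s or linear speed of dish_a above 0.4 m/s)) or (contact force between the fingers and dish_b below 0.01 N and (angular speed of dish_b above 5 rad/s or linear speed of dish_b above 0.4 m/s))).
It fails at once if the timer is moved by more than 20 mm or tipped (distance of timer from where it was at the start of the episode above 0.02 m or angle between timer's own z axis and vertical above 0.3 rad).
It fails at once if the tape roll is moved by more than 20 mm or tipped (distance of tape_roll from where it was at the start of the episode above 0.02 m or angle between tape_roll's own z axis and vertical above 0.3 rad).
It fails at once if the marker is moved by more than 30 mm (distance of marker from where it was at the start of the episode above 0.03 m).
It also fails if it takes over 70 s, if anything falls off the work surface, if the arm or the gripper's body presses on something with over 40 N, if the wrist force passes 120 N, or if a joint passes its speed limit or range.

## Working session

There is one attempt and no reset: what is moved stays moved. The work goes in short steps, Python scripts to look and compute and a tool call to move; the robot and the scene stay as the last step left them, time stands still between calls to the robot, and variables do not carry over. Pictures are saved under pics/ and viewed, at most 10 in all, crops included, and the job is handed in when it is done.

Besides the shell and the picture viewer there is one more tool, called after "Emit:" as name(argument=value, ...) on one line, values as JSON. jog_arm: Moves the arm, as the interface text tells. Its arguments: {"type":"object","properties":{"motion":{"type":"string"},"grip_force":{"type":"number"}},"required":["motion"]}

```bash
mkdir -p pics; ls; python3 - <<'E'
from cell import *
import cv2,numpy as np
for n in("scene","top"):
    c=read_camera(n);cv2.imwrite(f"pics/{n}0.png",c["image"][:,:,::-1]);print(n,c["fx"],c["fy"],c["cx"],c["cy"],c["R"],c["t"])
print(get_obs())
E
```

```text
pics
scene 576.7660451164284 576.7660451164284 321.2273423302183 239.84049379998177 [[ 0.43140223 -0.90201647 -0.01607523]
 [-0.59268381 -0.26993559 -0.75885485]
 [ 0.68016029  0.3368992  -0.65106137]] [-0.32035769  0.39745418  0.81588526]
top 622.8848362523884 622.8848362523884 318.0439462727514 242.63434390102069 [[ 0.0194944  -0.99971238  0.01396854]
 [-0.99772337 -0.02035397 -0.06429459]
 [ 0.06456042 -0.01268336 -0.9978332 ]] [-0.11586985  0.54840819  1.42332379]
{'clock': 0.1, 'q': array([ 1.20098462e+00,  2.76525455e-01,  1.50603958e+00,  4.77977668e-06,
        1.36071377e+00, -1.20983877e-01]), 'joint_vel': array([-6.91143536e-04, -2.94342585e-03, -4.37367389e-03, -2.17139364e-03,
        9.51725846e-05, -6.17436934e-04]), 'joint_torque': array([-3.26487100e-05, -4.17703664e+01, -2.46404815e+01, -1.64206449e-04,
        6.03713168e-03, -1.61575082e-05]), 'eef_pos': array([0.14142986, 0.55685659, 0.24751662]), 'orientation': array([-3.89800320e-01, -3.11689772e+00,  2.56712298e-03]), 'contact_force': array([-0.24712936, -0.3297565 ,  0.38887095]), 'wrist_torque': array([ 0.03672176,  0.02936356, -0.02464068]), 'grasp_force': 0.0, 'finger_gap': 0.08529983262781854}
```

View pics/scene0.png

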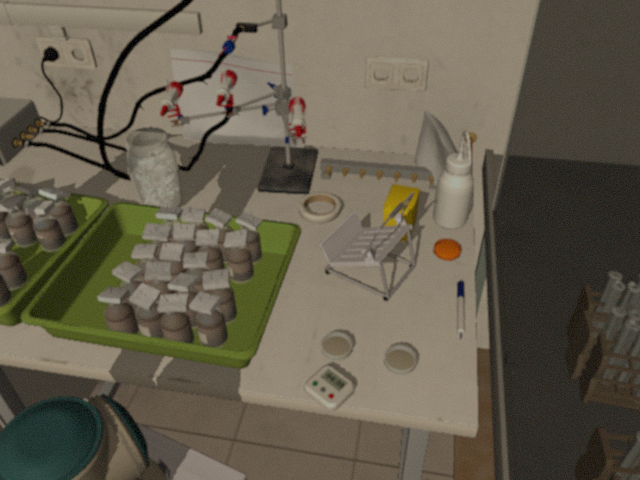

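View pics/top0.png

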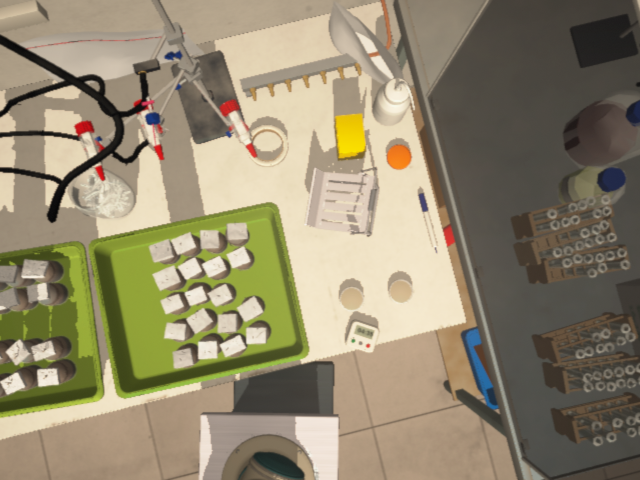

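The scene view shows the dishes at about (337,344) and (401,358), and the rack at about (370,250). The top view shows the dishes at (351,294) and (400,290), and the rack at about (342,200). The arm is out of both views, to the left.

```bash
python3 - <<'E'
import cv2,numpy as np
s=cv2.imread("pics/scene0.png");t=cv2.imread("pics/top0.png")
a=s[180:305,310:430];b=t[150:275,290:410]
cv2.imwrite("pics/rack.png",np.hstack([cv2.resize(x,(400*1,417),interpolation=cv2.INTER_CUBIC)*1 for x in(a,b)]))
a=s[320:380,310:430];b=t[265:325,320:440]
cv2.imwrite("pics/dish.png",np.vstack([cv2.resize(x,(600,300),interpolation=cv2.INTER_CUBIC) for x in(a,b)]))
E
```

```text
(no output)
```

View pics/rack.png

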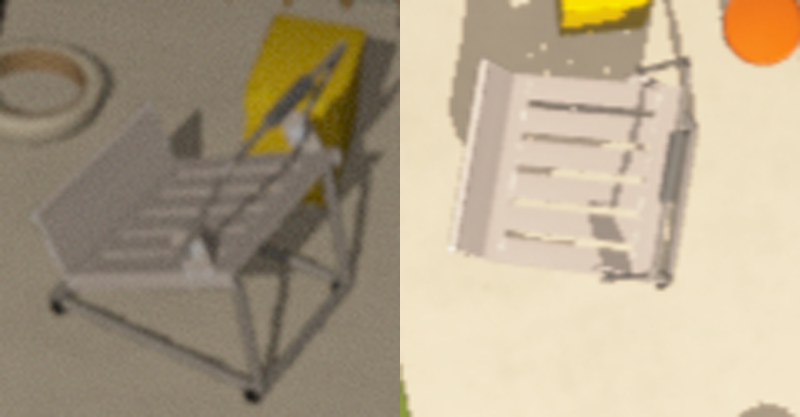

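View pics/dish.png

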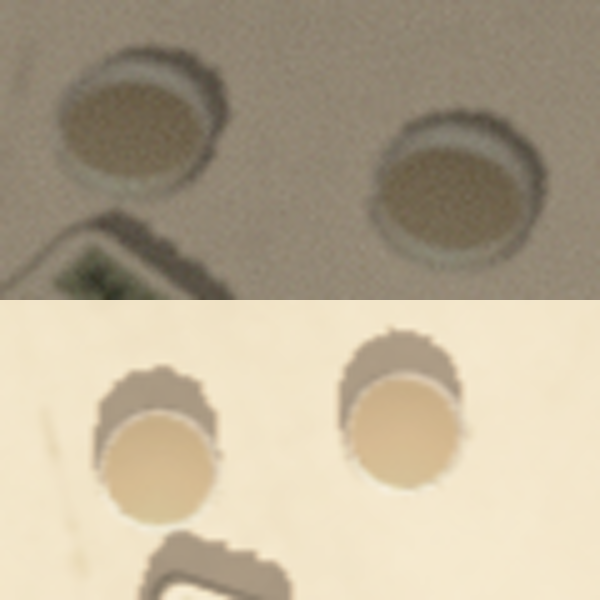

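The rack crop gives these points:

| Point | Scene | Top |
|---|---|---|
| Stop top, far corner | (354,211) | (315.5,168.6) |
| Stop top, near corner | (321,244.5) | (305,225) |
| Foot, near corner | (331.6,264) | (316,227.4) |
| Grip tube | (397,210.6) | (373,199.5) |

The dish crop puts the dishes at (336,346) and (400,359.6) in the scene view, and (351.8,298.4) and (400.8,291.2) in the top view.

```bash
cat > h.py <<'E'
from cell import *
import numpy as np,cv2
from scipy.optimize import least_squares
from scipy.spatial.transform import Rotation as Ro
def cal():
    d={}
    for n in("scene","top"):
        c=read_camera(n);d[n]=(np.array([[c["fx"],0,c["cx"]],[0,c["fy"],c["cy"]],[0,0,1]]),np.array(c["R"]),np.array(c["t"]))
    return d
def proj(c,X):
    K,R,t=c;p=K@(R@np.asarray(X)+t);return p[:2]/p[2]
def tri(d,s,t):
    P=[d[n][0]@np.c_[d[n][1],d[n][2]] for n in("scene","top")]
    X=cv2.triangulatePoints(P[0],P[1],np.array(s,float),np.array(t,float)).ravel();X=X[:3]/X[3]
    return X,proj(d["scene"],X)-s,proj(d["top"],X)-t
def shelf(x,y,z,yaw,tilt=np.radians(28)):
    h=np.array([np.cos(yaw),np.sin(yaw),0]);ex=h*np.cos(tilt)+np.array([0,0,np.sin(tilt)])
    ez=-h*np.sin(tilt)+np.array([0,0,np.cos(tilt)]);return np.c_[ex,np.cross(ez,ex),ez],np.array([x,y,z])
E
python3 - <<'E'
from h import *
np.set_printoptions(precision=4,suppress=True)
d=cal()
pts={"stopfar":((354.4,210.9),(315.5,168.6)),"stopnear":((321.1,244.5),(305,225)),"footnear":((331.6,264),(316.1,227.4)),"tube":((397,210.6),(373.1,199.5)),"dish1":((336,346),(351.8,298.4)),"dish2":((400,359.6),(400.8,291.2))}
for k,v in pts.items(): print(k,*tri(d,*v))
m={"stopfar":(0,.065,.044),"stopnear":(0,-.065,.044),"footnear":(0,-.065,0)}
def f(p):
    R,o=shelf(*p[:4]);r=[]
    for k,l in m.items():
        X=o+R@np.array(l)
        for n,q in zip(("scene","top"),pts[k]): r+=list(proj(d[n],X)-q)
    return np.r_[r,(p[2]-.042)*1000]
s=least_squares(f,[.5,0,.042,-1.6]);print(s.x,s.fun)
R,o=shelf(*s.x);X=tri(d,*pts["tube"])[0];l=R.T@(X-o);print("tube local",l,"angle",np.arctan2(l[2]-.018,.103-l[0]),np.hypot(l[2]-.018,.103-l[0]))
for n in("scene","top"): print(n,[ (l,proj(d[n],o+R@np.array(l)).round(1)) for l in [(.125,.065,0),(.125,-.065,0),(0,.065,0)]])
E
```

```text
stopfar [ 0.7114 -0.0946  0.0822] [ 0.3539 -0.0292] [-0.2608  0.1215]
stopnear [ 0.5856 -0.0752  0.081 ] [-0.5016  0.0348] [ 0.341  -0.1746]
footnear [ 0.584  -0.0995  0.0393] [-0.0042  0.0003] [ 0.0028 -0.0014]
tube [ 0.6313 -0.2132  0.1775] [ 1.3318 -0.1302] [-0.9411  0.3889]
dish1 [ 0.4226 -0.1845  0.0083] [ 0.9652 -0.0739] [-0.573   0.2896]
dish2 [ 0.4417 -0.2984  0.0087] [ 0.7348 -0.0677] [-0.4397  0.1872]
[ 0.6467 -0.1063  0.0419 -1.6991] [ 0.5504 -0.1984 -0.4803 -0.8203  0.4007  0.6439  1.3702  0.1653 -1.1062
 -0.6129 -0.689   0.6779 -0.0855]
tube local [ 0.159  -0.0016  0.069 ] angle 2.4027666101412466 0.07579647759127493
scene [((0.125, 0.065, 0), array([412., 224.])), ((0.125, -0.065, 0), array([380.8, 261.7])), ((0, 0.065, 0), array([362.9, 228.2]))]
top [((0.125, 0.065, 0), array([374., 175.])), ((0.125, -0.065, 0), array([365.6, 233.2])), ((0, 0.065, 0), array([323.8, 172.2]))]
```

```bash
cat >> h.py <<'E'
D1=np.array([.4226,-.1845]);D2=np.array([.4417,-.2984])
SR,SO=shelf(.6467,-.1063,.0419,-1.6991)
TS=np.c_[-SR[:,0],SR[:,1],-SR[:,2]]           # tool on shelf
def down(az):                                  # tool down, closing axis at azimuth az
    y=np.array([np.cos(az),np.sin(az),0]);z=np.array([0,0,-1.]);return np.c_[np.cross(y,z),y,z]
def rows(W,g=1):                               # waypoints (pos,R) -> rows from present pose
    o=get_obs();p=o["eef_pos"];R=Ro.from_rotvec(o["orientation"]).as_matrix()
    for q,Q in W:
        print(g,*(R.T@(np.array(q)-p)*100).round(2)+0.,*Ro.from_matrix(R.T@Q).as_rotvec().round(3)+0.)
E
python3 - <<'E'
from h import *
W=[]
c=lambda r,a,z:(r*np.cos(a),r*np.sin(a),z)
a0=1.321
W+=[(c(r,a0,.25),down(a0)) for r in(.52,.47,.42)]
a1=np.arctan2(D1[1],D1[0]);
n=13
for i in range(1,n+1):
    a=a0+(a1-a0)*i/n; W.append((c(.42+.041*i/n,a,.25),down(a)))
rows(W)
# timer check
c=cal();K,R,t=c["top"];
for px in((361,335),(428,220),(436,250)):
    r=R.T@np.linalg.inv(K)@np.array([*px,1]);o=-R.T@t;print(o+r*(.015-o[2])/r[2])
E
```

```text
1 -0.05 -5.47 -0.22 -0.001 0.0 0.001
1 -0.05 -10.47 -0.21 -0.001 0.0 0.001
1 -0.04 -15.47 -0.2 -0.001 0.0 0.001
1 -5.67 -15.54 -0.21 -0.001 0.0 0.134
1 -11.27 -16.36 -0.21 -0.001 0.0 0.268
1 -16.76 -17.93 -0.2 -0.001 0.0 0.401
1 -22.03 -20.24 -0.2 -0.001 0.0 0.534
1 -26.97 -23.24 -0.2 -0.001 0.0 0.667
1 -31.51 -26.91 -0.2 -0.001 0.0 0.801
1 -35.54 -31.18 -0.19 -0.001 0.0 0.934
1 -39.0 -35.99 -0.19 -0.001 0.0 1.067
1 -41.8 -41.25 -0.18 -0.001 0.001 1.201
1 -43.89 -46.87 -0.18 -0.001 0.001 1.334
1 -45.23 -52.76 -0.17 -0.001 0.001 1.467
1 -45.77 -58.83 -0.16 -0.001 0.001 1.6
1 -45.49 -64.95 -0.16 -0.001 0.001 1.734
[ 0.33996316 -0.20791279  0.015     ]
[ 0.608934   -0.36025259  0.015     ]
[ 0.53927254 -0.37946237  0.015     ]
```

Emit:
jog_arm(motion="1 0 -5.5 0 0 0 0; 1 0 -10.5 0 0 0 0; 1 0 -15.5 0 0 0 0; 1 -5.7 -15.5 0 0 0 0.134; 1 -11.3 -16.4 0 0 0 0.268; 1 -16.8 -17.9 0 0 0 0.4; 1 -22 -20.2 0 0 0 0.534; 1 -27 -23.2 0 0 0 0.667; 1 -31.5 -26.9 0 0 0 0.8; 1 -35.5 -31.2 0 0 0 0.934")

```text
clock: 1.55
eef_pos: [0.4103, 0.166, 0.2484]
orientation: [1.757, 2.604, 0.002]
contact_force: [0.6, 0.7, -0.7]
finger_gap: 0.0853
grasp_force: 0.0
```

```bash
python3 - <<'E'
from h import *
o=get_obs();print(o["eef_pos"],o["q"],o["contact_force"])
W=[]
c=lambda r,a,z:(r*np.cos(a),r*np.sin(a),z)
a0=.38; a1=np.arctan2(D1[1],D1[0]); n=7
for i in range(1,n+1):
    a=a0+(a1-a0)*i/n; W.append((c(.44+.021*i/n,a,.25-.06*(i==n)),down(a0+(-1.15-a0)*i/n)))
W+=[((*D1,.13),down(-1.15)),((*D1,.08),down(-1.15)),((*D1,.05),down(-1.15))]
rows(W,.6)
E
```

```text
[0.41027193 0.16600614 0.24841142] [ 2.26809883e-01  7.35153294e-02  1.76306560e+00  2.88048591e-04
  1.30387642e+00 -1.56873657e-01] [ 0.55333068  0.72923354 -0.74334671]
0.6 -5.2 -0.26 -0.16 0.001 0.0 0.222
0.6 -10.2 -0.83 -0.16 0.001 0.0 0.441
0.6 -15.13 -1.97 -0.16 0.001 0.0 0.659
0.6 -19.94 -3.68 -0.17 0.001 -0.001 0.878
0.6 -24.56 -5.93 -0.17 0.001 -0.001 1.096
0.6 -28.91 -8.71 -0.17 0.001 -0.001 1.315
0.6 -32.96 -11.99 5.82 0.001 -0.001 1.534
0.6 -32.97 -11.99 11.82 0.001 -0.001 1.534
0.6 -32.97 -11.99 16.82 0.001 -0.001 1.534
0.6 -32.97 -12.0 19.82 0.001 -0.001 1.534
```

Emit:
jog_arm(motion="0.6 -5.2 -0.3 -0.1 0 0 0.22; 0.6 -10.2 -0.8 -0.1 0 0 0.44; 0.6 -15.1 -2 -0.1 0 0 0.66; 0.6 -19.9 -3.7 -0.1 0 0 0.88; 0.6 -24.6 -5.9 -0.1 0 0 1.1; 0.6 -28.9 -8.7 -0.1 0 0 1.315; 0.6 -33 -12 5.8 0 0 1.534; 0.6 -33 -12 11.8 0 0 1.534; 0.6 -33 -12 16.8 0 0 1.534; 0.6 -33 -12 18.8 0 0 1.534")

```text
clock: 2.8
eef_pos: [0.42, -0.1823, 0.0571]
orientation: [-3.067, -0.659, 0.007]
contact_force: [0.1, -0.2, -0.3]
finger_gap: 0.068
grasp_force: 0.0
```

```bash
python3 - <<'E'
from h import *
o=get_obs();print(o["eef_pos"],o["finger_gap"],o["contact_force"])
rows([((*D1,.022),down(-1.15))],.6)
d={}
a=read_camera("scene")["image"][300:390,300:420,::-1];b=read_camera("top")["image"][250:340,300:420,::-1]
cv2.imwrite("pics/g1.png",np.hstack([cv2.resize(x,(400,300),interpolation=cv2.INTER_CUBIC) for x in(a,b)]))
E
```

```text
[ 0.42004935 -0.18228913  0.0570622 ] 0.0679765436855075 [ 0.12626974 -0.23231101 -0.30418811]
0.6 0.15 0.33 3.5 -0.006 0.004 0.003
```

View pics/g1.png

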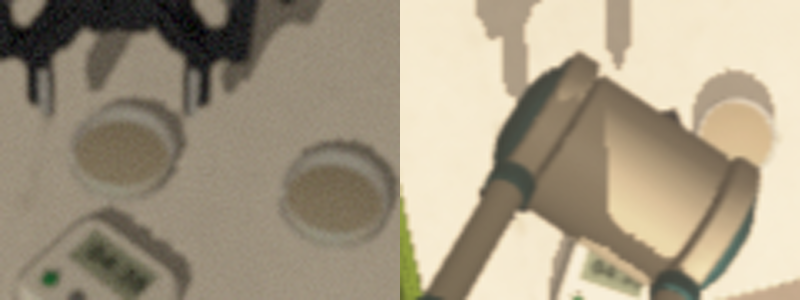

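The picture shows the open fingers straddling the left dish: tips at about (312,331) and (358,331) in the scene view, with the dish centred between them at (336,346).

Emit:
jog_arm(motion="0.6 0.2 0.3 2 0 0 0; 0.6 0.2 0.3 3.5 0 0 0; 0.6 0.2 0.3 3.6 0 0 0; 0.6 0.2 0.3 3.7 0 0 0; 0.6 0.2 0.3 3.8 0 0 0; 0.6 0.2 0.3 3.8 0 0 0")

```text
clock: 3.65
eef_pos: [0.4259, -0.1854, 0.0228]
orientation: [3.07, 0.662, 0.001]
contact_force: [0.4, 0.4, 0.8]
finger_gap: 0.0684
grasp_force: 0.0
```

Emit:
jog_arm(motion="0.6 -0.2 -0.3 0.2 0 0 0; 0.6 -0.2 -0.3 0.5 0 0 0; 0.6 -0.2 -0.3 0.6 0 0 0; 0.6 -0.2 -0.3 0.6 0 0 0")

```text
clock: 4.15
eef_pos: [0.4226, -0.1833, 0.0161]
orientation: [-3.071, -0.662, 0.0]
contact_force: [0.1, 0.4, 0.1]
finger_gap: 0.0681
grasp_force: 0.0
```

Emit:
jog_arm(motion="0.6 0 0 0.2 0 0 0; 0.6 0 0 0.3 0 0 0; 0.6 0 0 0.4 0 0 0; 0.6 0 0 0.4 0 0 0")

```text
clock: 4.65
eef_pos: [0.4226, -0.1833, 0.0122]
orientation: [-3.071, -0.662, 0.0]
contact_force: [0.8, -0.1, -0.0]
finger_gap: 0.0681
grasp_force: 0.0
```

Emit:
jog_arm(motion="0.6 0 0 -0.25 0 0 0; 0.2 0 0 -0.25 0 0 0; 0.1 0 0 -0.25 0 0 0; 0.1 0 0 -0.25 0 0 0; 0.1 0 0 -0.25 0 0 0; 0.1 0 0 -0.25 0 0 0", grip_force=30)

```text
clock: 5.4
eef_pos: [0.4229, -0.1835, 0.0153]
orientation: [3.07, 0.662, 0.001]
contact_force: [-1.1, 0.3, 4.4]
finger_gap: 0.0531
grasp_force: 30.9
```

Emit:
jog_arm(motion="0.45 0 0 0 0 0 0; 0.45 0 0 -0.2 0 0 0; 0.1 0 0 -0.2 0 0 0; 0.1 0 0 -0.2 0 0 0; 0.1 0 0 -0.2 0 0 0; 0.1 0 0 -1.2 0 0 0; 0.1 0 0 -3 0 0 0; 0.1 0 0 -8 0 0 0; 0.1 0 0 -13 0 0 0; 0.1 0 0 -13 0 0 0")

```text
clock: 6.65
eef_pos: [0.4252, -0.1849, 0.1488]
orientation: [3.064, 0.661, 0.011]
contact_force: [-0.7, 0.4, -1.8]
finger_gap: 0.053
grasp_force: 31.8
```

```bash
python3 - <<'E'
from h import *
o=get_obs();print(o["eef_pos"],o["finger_gap"],o["contact_force"],o["grasp_force"])
T=.0167 # TCP above dish underside
L=lambda x,y,z:SO+SR@np.array([x,y,z+T])
print("target",L(.03,0,0))
from scipy.spatial.transform import Slerp
R0=Ro.from_rotvec(o["orientation"]);S=Slerp([0,1],Ro.concatenate([R0,Ro.from_matrix(TS)]))
print(np.degrees((R0.inv()*Ro.from_matrix(TS)).magnitude()))
p0=o["eef_pos"];p1=L(.032,0,.12);n=8
W=[(p0+(p1-p0)*min(1,i/n*1.2),S(i/n).as_matrix()) for i in range(1,n+1)]
rows(W+[W[-1]]*1,.1)
E
```

```text
[ 0.42517815 -0.18488049  0.14883938] 0.05301291452306913 [-0.70345694  0.38129804 -1.80522038] 31.77570641040802
target [ 0.64431392 -0.12479497  0.07072937]
64.16946861838046
0.1 3.8 -0.16 -0.41 -0.03 -0.056 -0.125
0.1 7.6 -0.32 -0.82 -0.06 -0.112 -0.25
0.1 11.4 -0.48 -1.24 -0.089 -0.167 -0.375
0.1 15.19 -0.64 -1.65 -0.119 -0.223 -0.5
0.1 18.99 -0.8 -2.06 -0.149 -0.279 -0.624
0.1 22.79 -0.96 -2.47 -0.179 -0.335 -0.749
0.1 25.32 -1.06 -2.75 -0.209 -0.391 -0.874
0.1 25.32 -1.06 -2.75 -0.239 -0.446 -0.999
0.1 25.32 -1.06 -2.75 -0.239 -0.446 -0.999
```

Emit:
jog_arm(motion="0.1 3.8 -1 -1 -0.03 -0.056 -0.125; 0.1 7.6 -2 -2 -0.06 -0.112 -0.25; 0.1 11.4 -2.5 -2.8 -0.089 -0.167 -0.375; 0.1 15.2 -2.8 -3.2 -0.119 -0.223 -0.5; 0.1 19 -2.8 -3.4 -0.149 -0.279 -0.624; 0.1 22.8 -2 -3.2 -0.179 -0.335 -0.749; 0.1 25.3 -1.1 -2.8 -0.209 -0.391 -0.874; 0.1 25.3 -1.1 -2.8 -0.239 -0.446 -0.999; 0.1 25.3 -1.1 -2.8 -0.239 -0.446 -0.999; 0.1 25.3 -1.1 -2.8 -0.239 -0.446 -0.999")

```text
clock: 7.9
eef_pos: [0.6482, -0.0692, 0.1723]
orientation: [2.089, 1.837, -0.524]
contact_force: [0.4, -0.3, 0.8]
finger_gap: 0.0525
grasp_force: 31.8
```

```bash
cat >> h.py <<'E'
T=.0167
def loc():
    o=get_obs();R=Ro.from_rotvec(o["orientation"]).as_matrix()
    print("dish local mm",((SR.T@(o["eef_pos"]-SO)-[0,0,T])*1000).round(1),"rot err",Ro.from_matrix(R.T@TS).as_rotvec().round(3),"F local",(SR.T@o["contact_force"]).round(1),"gap",o["finger_gap"],"clock",o["clock"])
E
python3 - <<'E'
from h import *
loc();print(get_obs()["q"])
L=lambda x,y,z:SO+SR@np.array([x,y,z+T])
rows([(L(.032,0,.02),TS),(L(.032,0,.006),TS)],.1)
E
```

```text
dish local mm [ 28.6  -3.3 115.8] rot err [-0.009 -0.005  0.003] F local [0.6 0.4 0.6] gap 0.052483661933150426 clock 7.9
[ 0.03176338  0.50311457  1.4376232  -0.4917673   1.32541891  0.31165322]
0.1 -0.39 0.41 9.58 -0.009 -0.005 0.003
0.1 -0.39 0.42 10.98 -0.009 -0.005 0.003
```

Emit:
jog_arm(motion="0.1 -0.4 0.4 4 -0.009 -0.005 0.003; 0.1 -0.4 0.4 8 -0.009 -0.005 0.003; 0.1 -0.4 0.4 9.6 -0.009 -0.005 0.003; 0.1 -0.4 0.4 10.5 -0.009 -0.005 0.003; 0.1 -0.4 0.4 11 -0.009 -0.005 0.003; 0.1 -0.4 0.4 11 -0.009 -0.005 0.003; 0.1 -0.4 0.4 11 -0.009 -0.005 0.003")

```text
clock: 8.78
eef_pos: [0.6454, -0.1234, 0.0782]
orientation: [2.079, 1.831, -0.517]
contact_force: [0.1, -1.0, 0.1]
finger_gap: 0.0527
grasp_force: 31.8
```

```bash
python3 - <<'E'
from h import *
loc()
a=read_camera("scene")["image"][180:305,310:430,::-1];b=read_camera("top")["image"][150:275,290:410,::-1]
cv2.imwrite("pics/p1.png",np.hstack([cv2.resize(x,(400,417),interpolation=cv2.INTER_CUBIC) for x in(a,b)]))
E
```

```text
dish local mm [32.1  0.9  7.3] rot err [0.003 0.001 0.001] F local [ 0.9  0.2 -0.3] gap 0.05267907481562035 clock 8.775
```

View pics/p1.png

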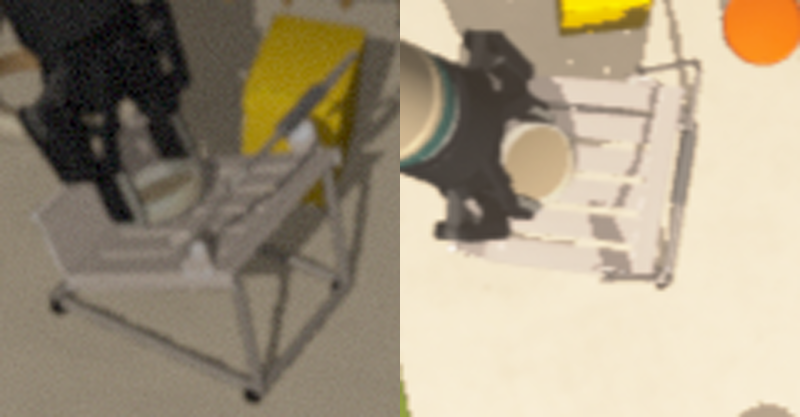

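The dish is held tilted with the slope above the shelf: about (168,193) in the scene crop and (540,162) in the top crop, clear of the stop.

Emit:
jog_arm(motion="0.1 0 0 0.3 0 0 0; 0.1 0 0 0.5 0 0 0; 0.1 0 0 0.55 0 0 0; 0.1 0 0 0.55 0 0 0")

```text
clock: 9.38
eef_pos: [0.6444, -0.1262, 0.0726]
orientation: [2.08, 1.831, -0.518]
contact_force: [-0.0, 1.9, 1.6]
finger_gap: 0.053
grasp_force: 32.0
```

```bash
python3 - <<'E'
from h import *
loc();d=cal()
for n in d: print(n,proj(d[n],SO+SR@np.array([.032,.0,.0145+.007])))
E
```

```text
dish local mm [32.1  0.3  1. ] rot err [0.002 0.001 0.001] F local [-0.9 -0.3  2.3] gap 0.053040465412597056 clock 9.375
scene [355.2215288  235.62304494]
top [327.90963798 199.2572058 ]
```

Emit:
jog_arm(motion="0.1 0.1 0 -0.05 0 0 0; 0.1 0.2 0 -0.05 0 0 0; 0.1 0.3 0 -0.05 0 0 0; 0.1 0.3 0 -0.05 0 0 0")

```text
clock: 9.98
eef_pos: [0.6448, -0.1234, 0.0712]
orientation: [2.08, 1.832, -0.519]
contact_force: [-0.1, 0.1, -0.7]
finger_gap: 0.0534
grasp_force: 31.8
```

```bash
python3 - <<'E'
from h import *
loc();d=cal()
a=read_camera("top")["image"][150:275,290:410,::-1]
R=proj(d["top"],SO+SR@np.array([.029+.027,0,.014]));print("exp right edge",R)
cv2.imwrite("pics/p2.png",cv2.resize(a,(576,600),interpolation=cv2.INTER_CUBIC))
E
```

```text
dish local mm [29.   0.3  1.1] rot err [0.001 0.001 0.001] F local [-0.3 -0.1 -0.6] gap 0.05335481819592707 clock 9.975
exp right edge [338.95280173 200.62298886]
```

View pics/p2.png

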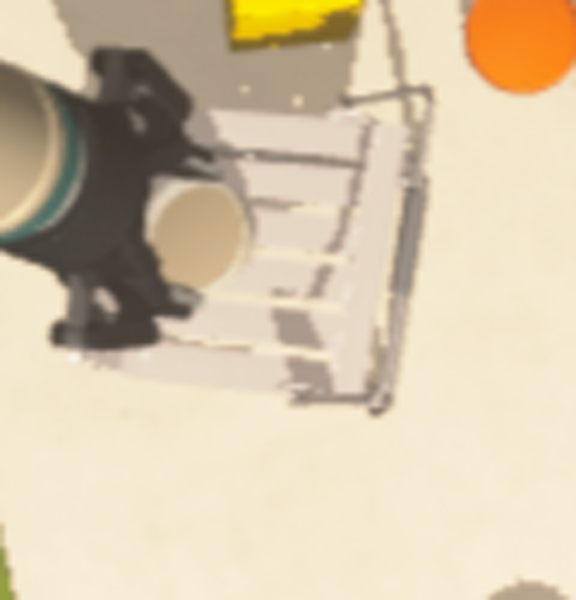

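The dish's up-slope rim sits at about x=342 in top pixels, against 339 expected, so it is probably still a few millimetres short of the stop.

Emit:
jog_arm(motion="0.1 0.1 0 0 0 0 0; 0.1 0.2 0 0 0 0 0; 0.1 0.3 0 0 0 0 0; 0.1 0.3 0 0 0 0 0")

```text
clock: 10.62
eef_pos: [0.6452, -0.1208, 0.07]
orientation: [2.08, 1.831, -0.518]
contact_force: [0.1, -0.4, -0.5]
finger_gap: 0.0534
grasp_force: 31.8
```

```bash
python3 - <<'E'
from h import *
loc()
E
```

```text
dish local mm [26.   0.3  1.3] rot err [0.002 0.001 0.001] F local [ 0.1  0.2 -0.6] gap 0.05337247697358068 clock 10.625
```

Emit:
jog_arm(motion="0.1 0.1 0 0 0 0 0; 0.1 0.15 0 0 0 0 0; 0.1 0.2 0 0 0 0 0; 0.1 0.2 0 0 0 0 0")

```text
clock: 11.12
eef_pos: [0.6454, -0.1191, 0.0691]
orientation: [2.08, 1.831, -0.519]
contact_force: [0.5, -0.1, -0.1]
finger_gap: 0.0526
grasp_force: 31.8
```

```bash
python3 - <<'E'
from h import *
loc()
E
```

```text
dish local mm [24.1  0.3  1.3] rot err [0.002 0.001 0.001] F local [-0.   0.6 -0.1] gap 0.05261890581507389 clock 11.125
```

Emit:
jog_arm(motion="0.1 0.1 0 0 0 0 0; 0.1 0.15 0 0 0 0 0; 0.1 0.2 0 0 0 0 0; 0.1 0.2 0 0 0 0 0")

```text
clock: 11.62
eef_pos: [0.6455, -0.1186, 0.069]
orientation: [2.078, 1.83, -0.521]
contact_force: [-1.3, -5.8, 3.2]
finger_gap: 0.0528
grasp_force: 31.8
```

```bash
python3 - <<'E'
from h import *
loc()
d=cal()
a=read_camera("top")["image"][170:235,300:365,::-1]
for x in(.0,.027,.054): print(proj(d["top"],SO+SR@np.array([x,0,.014])))
cv2.imwrite("pics/p3.png",cv2.resize(a,(585,585),interpolation=cv2.INTER_CUBIC))
E
```

```text
dish local mm [23.6  0.4  1.4] rot err [0.002 0.003 0.001] F local [ 6.8 -0.5  0.1] gap 0.05279616429066735 clock 11.625
[316.83732027 198.91828217]
[327.39749352 199.73228199]
[338.14867669 200.56100525]
```

View pics/p3.png

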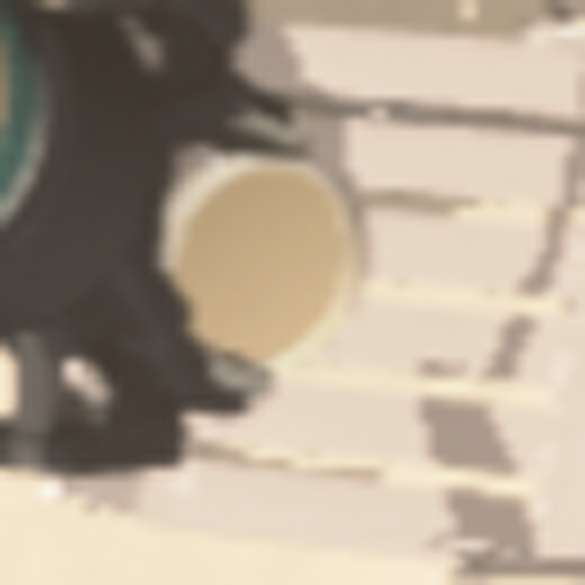

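Now touching the stop (7 N), and the image agrees. Ease off slightly, settle down onto the sheet, and open.

Emit:
jog_arm(motion="0.1 -0.1 0 0.05 0 0 0; 0.1 -0.1 0 0.1 0 0 0; 0.1 -0.1 0 0.1 0 0 0")

```text
clock: 12.15
eef_pos: [0.6455, -0.1189, 0.0687]
orientation: [2.079, 1.83, -0.519]
contact_force: [-1.5, -1.8, 5.0]
finger_gap: 0.0535
grasp_force: 32.2
```

```bash
python3 - <<'E'
from h import *
loc()
E
```

```text
dish local mm [23.7  0.4  1. ] rot err [0.002 0.002 0.   ] F local [ 4.1 -1.2  3.5] gap 0.053510568572963615 clock 12.15
```

Emit:
jog_arm(motion="0.3 0 0 0 0 0 0; 0.4 0 0 0 0 0 0; 0.5 0 0 0 0 0 0; 0.6 0 0 0 0 0 0; 0.6 0 0 0 0 0 0; 0.6 0 0 -0.7 0 0 0; 0.6 0 0 -1.5 0 0 0; 0.6 0 0 -4 0 0 0; 0.6 0 0 -9 0 0 0; 0.6 0 0 -12 0 0 0")

```text
clock: 13.4
eef_pos: [0.6535, -0.0616, 0.1766]
orientation: [2.079, 1.83, -0.514]
contact_force: [1.2, 0.4, 0.2]
finger_gap: 0.0684
grasp_force: 0.0
```

```bash
python3 - <<'E'
from h import *
loc();o=get_obs();p0=o["eef_pos"];R0=Ro.from_rotvec(o["orientation"])
from scipy.spatial.transform import Slerp
Q=Ro.from_matrix(down(-.45));S=Slerp([0,1],Ro.concatenate([R0,Q]));print((R0.inv()*Q).magnitude())
p1=np.array([*D2,.17]);n=6
W=[(p0+(p1-p0)*i/n+np.array([-.035,.05,.02])*np.sin(np.pi*i/n),S(i/n).as_matrix()) for i in range(1,n+1)]
W+=[((*D2,z),Q.as_matrix()) for z in(.11,.06,.06,.06)]
rows(W,.6)
I=[read_camera("top")["image"][:,:,::-1],read_camera("scene")["image"][:,:,::-1]]
cv2.imwrite("pics/p4.png",np.hstack([cv2.resize(I[1][180:305,310:430],(400,417),interpolation=cv2.INTER_CUBIC),cv2.resize(I[0][150:275,290:410],(400,417),interpolation=cv2.INTER_CUBIC)]))
E
```

```text
dish local mm [ 23.3   1.  123.5] rot err [ 0.005  0.    -0.   ] F local [-0.4  1.1  0.4] gap 0.06839963658136723 clock 13.4
0.5841032428018758
0.6 -2.28 -5.05 0.18 0.014 0.081 0.053
0.6 -4.97 -9.56 0.88 0.028 0.161 0.105
0.6 -8.37 -13.11 2.49 0.042 0.242 0.158
0.6 -12.58 -15.57 5.15 0.056 0.323 0.211
0.6 -17.49 -17.08 8.71 0.07 0.403 0.264
0.6 -22.82 -18.04 12.79 0.084 0.484 0.316
0.6 -20.0 -18.06 18.09 0.084 0.484 0.316
0.6 -17.65 -18.09 22.5 0.084 0.484 0.316
0.6 -17.65 -18.09 22.5 0.084 0.484 0.316
0.6 -17.65 -18.09 22.5 0.084 0.484 0.316
```

View pics/p4.png

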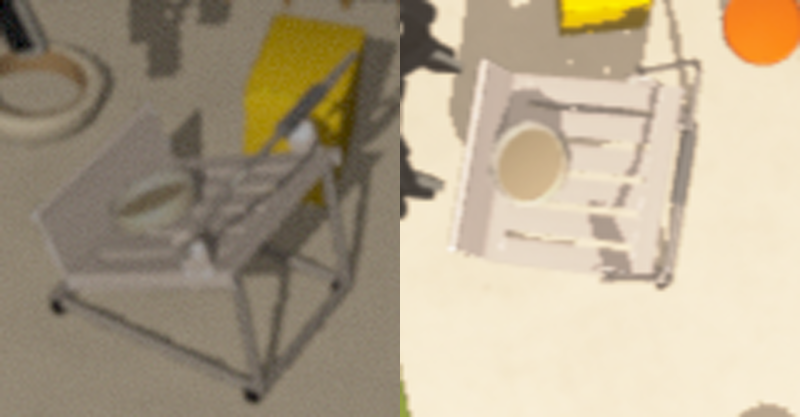

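The dish lies on the shelf by the stop, at about (155,202) in the scene crop and (533,162) in the top crop. I'll measure its exact x from the filling's centroid before going on.

```bash
cat >> h.py <<'E'
def fill(I,box):
    x0,y0,x1,y1=box;c=cv2.cvtColor(np.ascontiguousarray(I[y0:y1,x0:x1]),cv2.COLOR_RGB2LAB).astype(float)
    b=c[:,:,2];_,m=cv2.threshold(b.astype(np.uint8),0,255,cv2.THRESH_OTSU)
    n,l,s,ce=cv2.connectedComponentsWithStats(m);k=1+np.argmax(s[1:,4]);return ce[k]+[x0,y0],s[k]
E
python3 - <<'E'
from h import *
d=cal();T_=read_camera("top")["image"];S_=read_camera("scene")["image"]
t=fill(T_,(315,182,346,214));s=fill(S_,(340,228,372,254));print(t,s)
X,e1,e2=tri(d,s[0],t[0]);print(X,e1,e2,"local",SR.T@(X-SO))
for z in(.007,.01,.014):
    # single view intersect with plane z
    for n,c in(("top",t[0]),("scene",s[0])):
        K,R,tt=d[n];r=R.T@np.linalg.inv(K)@np.array([*c,1]);o=-R.T@tt
        ol=SR.T@(o-SO);rl=SR.T@r;print(z,n,(ol+rl*(z-ol[2])/rl[2]).round(4))
E
```

```text
(array([329.1488764 , 199.09269663]), array([  4,   6,  21,  23, 356], dtype=int32)) (array([356.30927835, 241.50515464]), array([  5,   6,  24,  17, 194], dtype=int32))
[ 0.64674359 -0.1269528   0.05941005] [ 0.38251966 -0.03149589] [-0.26880967  0.12546682] local [0.026301   0.00268579 0.00584686]
0.007 top [0.0275 0.0028 0.007 ]
0.007 scene [0.0271 0.0008 0.007 ]
0.01 top [0.0291 0.0024 0.01  ]
0.01 scene [ 0.0318 -0.0041  0.01  ]
0.014 top [0.0311 0.0017 0.014 ]
0.014 scene [ 0.0381 -0.0107  0.014 ]
```

```bash
python3 - <<'E'
from h import *
d=cal();T_=read_camera("top")["image"];S_=read_camera("scene")["image"]
t=fill(T_,(386,278,416,306));s=fill(S_,(382,342,422,376));print(t,s)
X,e1,e2=tri(d,s[0],t[0]);print(X,e1,e2)
for n,c in(("top",t[0]),("scene",s[0])):
    K,R,tt=d[n];r=R.T@np.linalg.inv(K)@np.array([*c,1]);o=-R.T@tt;print(n,o+r*(.0065-o[2])/r[2])
o=get_obs();print(o["eef_pos"])
E
```

```text
(array([400.37845304, 291.03038674]), array([  4,   3,  22,  22, 362], dtype=int32)) (array([399.81489362, 360.01914894]), array([  3,   8,  30,  22, 470], dtype=int32))
[ 0.44209839 -0.29789636  0.00673376] [ 0.62430015 -0.05728519] [-0.37369252  0.15912807]
top [ 0.44248185 -0.29879729  0.0065    ]
scene [ 0.44169916 -0.29690153  0.0065    ]
[ 0.65182971 -0.06324992  0.1724327 ]
```

Emit:
jog_arm(motion="0.6 -2.3 -5 -0.2 0.014 0.081 0.053; 0.6 -5 -9.6 0.4 0.028 0.161 0.105; 0.6 -8.4 -13.1 2 0.042 0.242 0.158; 0.6 -12.6 -15.6 4.7 0.056 0.323 0.211; 0.6 -17.5 -17.1 8.3 0.07 0.403 0.264; 0.6 -22.8 -18 12.4 0.084 0.484 0.316; 0.6 -20 -18.1 17.7 0.084 0.484 0.316; 0.6 -17.7 -18.1 22.1 0.084 0.484 0.316; 0.6 -17.7 -18.1 22.1 0.084 0.484 0.316; 0.6 -17.7 -18.1 22.1 0.084 0.484 0.316")

```text
clock: 15.15
eef_pos: [0.4411, -0.2986, 0.0629]
orientation: [-2.661, -1.67, 0.005]
contact_force: [-0.5, -0.4, 0.6]
finger_gap: 0.0681
grasp_force: 0.0
```

```bash
python3 - <<'E'
from h import *
o=get_obs();print(o["eef_pos"],o["finger_gap"])
Q=down(-.45)
rows([((.441,-.298,z),Q) for z in(.03,.0175,.0167)],.6)
E
```

```text
[ 0.44105563 -0.29857011  0.0628537 ] 0.0680603036638453
0.6 0.06 -0.02 3.29 -0.002 0.002 0.0
0.6 0.06 -0.02 4.54 -0.002 0.002 0.0
0.6 0.06 -0.02 4.62 -0.002 0.002 0.0
```

Emit:
jog_arm(motion="0.6 0.1 0 3.3 0 0 0; 0.6 0.1 0 4.4 0 0 0; 0.6 0.1 0 4.6 0 0 0; 0.6 0.1 0 4.6 0 0 0; 0.3 0.1 0 4.6 0 0 0; 0.1 0.1 0 4.6 0 0 0; 0.1 0.1 0 4.6 0 0 0; 0.1 0.1 0 4.6 0 0 0")

```text
clock: 16.15
eef_pos: [0.441, -0.2974, 0.0168]
orientation: [-2.661, -1.669, 0.004]
contact_force: [-0.3, -0.1, 4.9]
finger_gap: 0.0523
grasp_force: 30.9
```

Emit:
jog_arm(motion="0.1 0 0 -0.5 0 0 0; 0.1 0 0 -2 0 0 0; 0.1 0 0 -6 0 0 0; 0.1 0 0 -12 0 0 0; 0.1 0 0 -14 0 0 0; 0.1 0 0 -14 0 0 0; 0.1 0 0 -14 0 0 0")

```text
clock: 17.02
eef_pos: [0.4402, -0.2964, 0.1549]
orientation: [-2.658, -1.667, 0.006]
contact_force: [-0.1, 0.4, -0.1]
finger_gap: 0.0528
grasp_force: 31.7
```

```bash
python3 - <<'E'
from h import *
from scipy.spatial.transform import Slerp
o=get_obs();print(o["eef_pos"],o["finger_gap"],o["grasp_force"])
p0=o["eef_pos"];R0=Ro.from_rotvec(o["orientation"]);Q=Ro.from_matrix(TS);S=Slerp([0,1],Ro.concatenate([R0,Q]))
p1=SO+SR@np.array([.030,0,.115+T]);n=8
W=[(p0+(p1-p0)*i/n+np.array([-.04,.055,.02])*np.sin(np.pi*i/n),S(i/n).as_matrix()) for i in range(1,n+1)]
rows(W,.1)
E
```

```text
[ 0.44021653 -0.29641617  0.15490826] 0.0528418597866028 31.65464222431183
0.1 4.91 -1.15 -0.98 -0.011 -0.061 -0.039
0.1 9.63 -1.95 -1.85 -0.021 -0.121 -0.079
0.1 14.01 -2.11 -2.5 -0.032 -0.182 -0.118
0.1 17.93 -1.42 -2.88 -0.042 -0.242 -0.157
0.1 21.37 0.19 -2.96 -0.053 -0.303 -0.196
0.1 24.36 2.64 -2.76 -0.063 -0.363 -0.236
0.1 27.0 5.74 -2.35 -0.074 -0.424 -0.275
0.1 29.46 9.18 -1.82 -0.084 -0.484 -0.314
```

Emit:
jog_arm(motion="0.1 4.9 -1.2 -1 -0.011 -0.061 -0.039; 0.1 9.6 -2 -1.9 -0.021 -0.121 -0.079; 0.1 14 -2.1 -2.5 -0.032 -0.182 -0.118; 0.1 17.9 -1.4 -2.9 -0.042 -0.242 -0.157; 0.1 21.4 0.2 -3 -0.053 -0.303 -0.196; 0.1 24.4 2.6 -2.8 -0.063 -0.363 -0.236; 0.1 27 5.7 -2.4 -0.074 -0.424 -0.275; 0.1 29.5 9.2 -1.8 -0.084 -0.484 -0.314; 0.1 29.5 9.2 -1.8 -0.084 -0.484 -0.314; 0.1 29.5 9.2 -1.8 -0.084 -0.484 -0.314")

```text
clock: 18.27
eef_pos: [0.6509, -0.0715, 0.1709]
orientation: [2.083, 1.831, -0.524]
contact_force: [-1.0, -0.1, 0.8]
finger_gap: 0.053
grasp_force: 31.7
```

```bash
python3 - <<'E'
from h import *
loc()
rows([(SO+SR@np.array([.030,.001,.022+T]),TS)],.1)
E
```

```text
dish local mm [ 29.6  -0.3 113.7] rot err [-0.003  0.001  0.001] F local [ 0.6 -1.   0.6] gap 0.053015721958554314 clock 18.275
0.1 -0.03 0.16 9.17 -0.003 0.001 0.001
```

Emit:
jog_arm(motion="0.1 0 0.2 4 0 0 0; 0.1 0 0.2 7.5 0 0 0; 0.1 0 0.2 9 0 0 0; 0.1 0 0.2 9.2 0 0 0; 0.1 0 0.2 9.2 0 0 0")

```text
clock: 18.9
eef_pos: [0.6494, -0.1147, 0.0929]
orientation: [2.081, 1.828, -0.516]
contact_force: [0.2, -0.8, 0.1]
finger_gap: 0.0529
grasp_force: 31.7
```

```bash
python3 - <<'E'
from h import *
loc()
d=cal();t=fill(read_camera("top")["image"],(318,180,350,214));print(t)
K,R,tt=d["top"];r=R.T@np.linalg.inv(K)@np.array([*t[0],1]);o=-R.T@tt;ol=SR.T@(o-SO);rl=SR.T@r
print((ol+rl*(.0215+.0065-ol[2])/rl[2]).round(4))
E
```

```text
dish local mm [31.   3.7 24.6] rot err [ 0.003  0.001 -0.002] F local [ 0.7  0.3 -0.3] gap 0.0528939854169916 clock 18.9
(array([328.11779449, 196.54636591]), array([  0,   5,  22,  25, 399], dtype=int32))
[0.0349 0.0051 0.028 ]
```

Emit:
jog_arm(motion="0.1 0.1 -0.15 0.4 0 0 0; 0.1 0.2 -0.15 0.7 0 0 0; 0.1 0.3 -0.15 0.8 0 0 0; 0.1 0.4 -0.15 0.8 0 0 0; 0.1 0.4 -0.15 0.8 0 0 0")

```text
clock: 19.68
eef_pos: [0.6475, -0.1146, 0.0828]
orientation: [2.082, 1.829, -0.518]
contact_force: [-0.1, 1.4, 1.7]
finger_gap: 0.0533
grasp_force: 31.9
```

```bash
python3 - <<'E'
from h import *
loc()
E
```

```text
dish local mm [26.3  1.8 15.6] rot err [ 0.001  0.001 -0.001] F local [-0.4 -0.3  2.2] gap 0.053275518989231635 clock 19.675
```

Emit:
jog_arm(motion="0.1 0 0 -0.08 0 0 0; 0.1 0.1 0 -0.08 0 0 0; 0.1 0.15 0 -0.08 0 0 0; 0.1 0.2 0 -0.08 0 0 0; 0.1 0.25 0 -0.08 0 0 0; 0.1 0.25 0 -0.08 0 0 0")

```text
clock: 20.42
eef_pos: [0.6475, -0.1132, 0.0828]
orientation: [2.081, 1.828, -0.521]
contact_force: [-0.4, -6.0, 2.2]
finger_gap: 0.0529
grasp_force: 31.7
```

```bash
python3 - <<'E'
from h import *
loc()
E
```

```text
dish local mm [25.1  1.7 16.2] rot err [ 0.001  0.003 -0.001] F local [ 6.4  0.3 -0.9] gap 0.05289581969100976 clock 20.425
```

Stop contact at 6.4 N. Ease off and lower onto the first dish.

Emit:
jog_arm(motion="0.1 -0.1 0 0.05 0 0 0; 0.1 -0.1 0 0.1 0 0 0; 0.1 -0.1 0 0.13 0 0 0; 0.1 -0.1 0 0.13 0 0 0")

```text
clock: 20.92
eef_pos: [0.6475, -0.1135, 0.0823]
orientation: [2.082, 1.828, -0.518]
contact_force: [-1.6, -2.2, 5.1]
finger_gap: 0.053
grasp_force: 32.0
```

```bash
python3 - <<'E'
from h import *
loc()
E
```

```text
dish local mm [25.2  1.8 15.7] rot err [ 0.002  0.001 -0.001] F local [ 4.5 -1.3  3.4] gap 0.052964416224140394 clock 20.925
```

Emit:
jog_arm(motion="0.3 0 0 0 0 0 0; 0.4 0 0 0 0 0 0; 0.5 0 0 0 0 0 0; 0.6 0 0 0 0 0 0; 0.6 0 0 0 0 0 0; 0.6 0 0 -0.7 0 0 0; 0.6 0 0 -1.5 0 0 0; 0.6 0 0 -4 0 0 0; 0.6 0 0 -9 0 0 0; 0.6 0 0 -13 0 0 0")

```text
clock: 22.18
eef_pos: [0.6556, -0.052, 0.1986]
orientation: [2.081, 1.829, -0.516]
contact_force: [0.0, -0.1, 0.1]
finger_gap: 0.0679
grasp_force: 0.0
```

Emit:
jog_arm(motion="-1 0 0 0 0 0 0; -1 0 0 0 0 0 0")

```text
clock: 22.42
eef_pos: [0.6546, -0.0528, 0.196]
orientation: [2.082, 1.83, -0.519]
contact_force: [0.6, 0.9, 0.0]
finger_gap: 0.0329
grasp_force: 0.0
```

```bash
python3 - <<'E'
from h import *
loc()
I=[read_camera("top")["image"],read_camera("scene")["image"]]
d=cal();t=fill(I[0],(315,182,346,214));s=fill(I[1],(338,222,372,250));print(t,s)
X,e1,e2=tri(d,s[0],t[0]);print("local",SR.T@(X-SO),e1,e2)
I=[i[:,:,::-1] for i in I]
cv2.imwrite("pics/p5.png",np.hstack([cv2.resize(I[1][180:305,310:430],(400,417),interpolation=cv2.INTER_CUBIC),cv2.resize(I[0][150:275,290:410],(400,417),interpolation=cv2.INTER_CUBIC)]))
E
```

```text
dish local mm [ 24.6   1.  144.8] rot err [ 0.001  0.001 -0.001] F local [-0.9  0.5  0.5] gap 0.032936714269241364 clock 22.425
(array([327.27135678, 198.03266332]), array([  1,   4,  24,  24, 398], dtype=int32)) (array([355.07570978, 238.30599369]), array([  4,   5,  27,  23, 317], dtype=int32))
local [0.02522819 0.00385604 0.01292204] [ 0.15790636 -0.01282362] [-0.11127721  0.05204044]
```

View pics/p5.png

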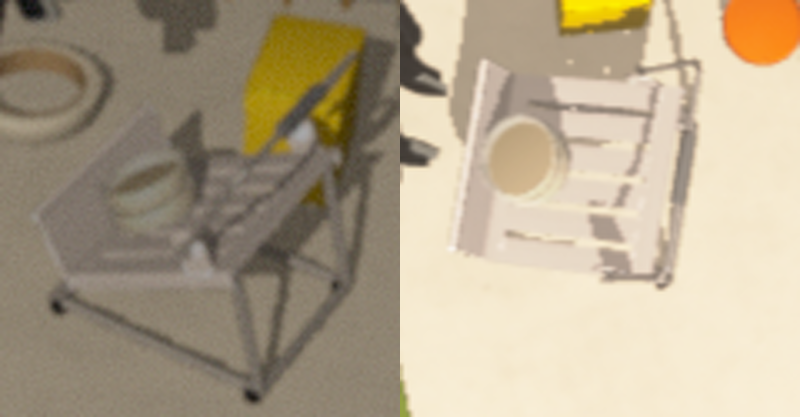

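Both dishes are stacked squarely at the stop, at about (150,195) in the scene crop and (525,158) in the top crop. The keeper is still open, with its tube at (683,165) in the top crop.

```bash
python3 - <<'E'
from h import *
h=np.array([np.cos(-1.6991),np.sin(-1.6991),0]);Q=down(-.128)
b=np.array([.6313,-.2132,0]);a=b+.035*h
up=lambda p,z:np.array([p[0],p[1],z])
p0=get_obs()["eef_pos"]
W=[(up(p0,.25),TS),(up(p0,.29),TS)]+[(up(p0+(a-p0)*i/4,.31),Q) for i in(1,2,3,4)]+[(up(a,.25),Q),(up(a,.2),Q),(up(a,.172),Q),(up(a,.172),Q)]
rows(W,-1)
E
```

```text
-1 -2.6 -0.01 -4.87 -0.002 0.001 0.0
-1 -4.48 -0.01 -8.4 -0.002 0.001 0.0
-1 -9.75 -0.07 -7.85 -0.002 0.49 -0.001
-1 -14.08 -0.13 -5.54 -0.002 0.49 -0.001
-1 -18.41 -0.18 -3.23 -0.002 0.49 -0.001
-1 -22.74 -0.24 -0.92 -0.002 0.49 -0.001
-1 -19.92 -0.23 4.37 -0.002 0.49 -0.001
-1 -17.56 -0.22 8.78 -0.002 0.49 -0.001
-1 -16.25 -0.22 11.25 -0.002 0.49 -0.001
-1 -16.25 -0.22 11.25 -0.002 0.49 -0.001
```

Emit:
jog_arm(motion="-1 -2.6 0 -4.9 0 0 0; -1 -4.5 0 -8.4 0 0 0; -1 -9.8 -0.1 -7.9 0 0.18 0; -1 -14.1 -0.1 -5.5 0 0.36 0; -1 -18.4 -0.2 -3.2 0 0.49 0; -1 -22.7 -0.2 -0.9 0 0.49 0; -1 -22.7 -0.2 -0.9 0 0.49 0; -1 -19.9 -0.2 4.4 0 0.49 0; -1 -17.6 -0.2 8.8 0 0.49 0; -1 -17.6 -0.2 8.8 0 0.49 0")

```text
clock: 23.88
eef_pos: [0.625, -0.2454, 0.1963]
orientation: [-2.351, -2.068, 0.004]
contact_force: [-0.6, 0.4, 0.1]
finger_gap: -0.0004
grasp_force: 0.0
```

```bash
python3 - <<'E'
from h import *
h=np.array([np.cos(-1.6991),np.sin(-1.6991),0]);Q=down(-.128);o=get_obs();print(o["eef_pos"],o["finger_gap"],o["contact_force"])
b=np.array([.6313,-.2132,0])
rows([((b+.035*h)+[0,0,.172],Q),((b-.04*h)+[0,0,.172],Q)],-1)
d=cal();t=cv2.cvtColor(read_camera("top")["image"],cv2.COLOR_RGB2BGR)[130:270,300:440];s=cv2.cvtColor(read_camera("scene")["image"],cv2.COLOR_RGB2BGR)[160:300,330:470]
cv2.imwrite("pics/k1.png",np.hstack([cv2.resize(x,(400,400),interpolation=cv2.INTER_CUBIC) for x in(s,t)]))
E
```

```text
[ 0.6250432  -0.24539932  0.19626459] -0.00042828879706817067 [-0.58257719  0.42459758  0.08384462]
-1 -0.24 0.23 2.42 -0.009 -0.005 0.0
-1 7.26 0.23 2.46 -0.009 -0.005 0.0
```

View pics/k1.png

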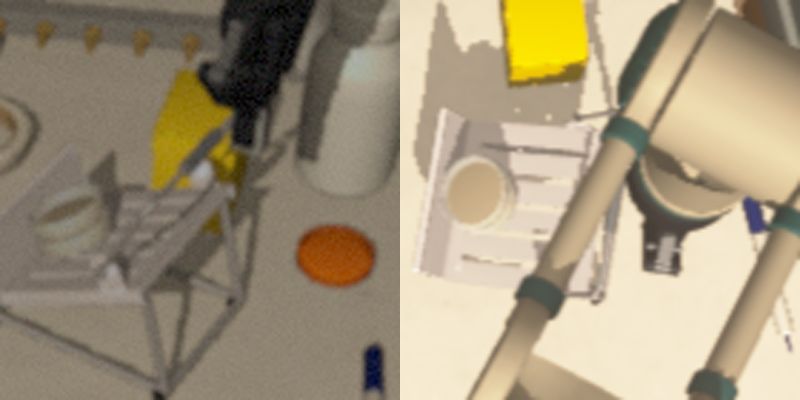

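The shut fingers are just behind the tube: fingers at about (250,140) and tube at (213,148) in the scene crop. Lower, then push toward the stop.

Emit:
jog_arm(motion="-1 -0.2 0.2 1.5 0 0 0; -1 -0.2 0.2 2.4 0 0 0; -1 1 0.2 2.4 0 0 0; -1 2 0.2 2.4 0 0 0; -1 2.8 0.2 2.4 0 0 0; -1 3.6 0.2 2.4 0 0 0; -1 4.4 0.2 2.4 0 0 0; -1 5.2 0.2 2.4 0 0 0; -1 6 0.2 2.4 0 0 0; -1 6.8 0.2 2.4 0 0 0")

```text
clock: 25.32
eef_pos: [0.6386, -0.1801, 0.1773]
orientation: [2.359, 2.074, 0.002]
contact_force: [1.4, -0.6, 0.4]
finger_gap: -0.0001
grasp_force: 0.1
```

```bash
python3 - <<'E'
from h import *
o=get_obs();print(o["eef_pos"],o["finger_gap"],o["contact_force"])
t=cv2.cvtColor(read_camera("top")["image"],cv2.COLOR_RGB2BGR)[130:270,300:440];s=cv2.cvtColor(read_camera("scene")["image"],cv2.COLOR_RGB2BGR)[160:300,330:470]
cv2.imwrite("pics/k2.png",np.hstack([cv2.resize(x,(400,400),interpolation=cv2.INTER_CUBIC) for x in(s,t)]))
E
```

```text
[ 0.63864524 -0.18005463  0.17731284] -7.713268084559698e-05 [ 1.3666424  -0.62264889  0.39198198]
```

Emit:
jog_arm(motion="-1 0.7 0 0 0 0 0; -1 1.4 0 0 0 0 0; -1 1.4 0 0 0 0 0; -1 1.4 0 0 0 0 0; -1 1.4 0 -4 0 0 0; -1 1.4 0 -9 0 0 0; -1 0 0 -14 0 0 0; -1 -3 0 -14 0 0 0; -1 -3 0 -14 0 0 0; -1 -3 0 -14 0 0 0")

```text
clock: 26.68
eef_pos: [0.6343, -0.21, 0.3167]
orientation: [-2.359, -2.073, -0.002]
contact_force: [0.7, 0.2, -0.1]
finger_gap: -0.0
grasp_force: 0.0
```

```bash
python3 - <<'E'
from h import *
o=get_obs();print(o["eef_pos"],o["contact_force"])
print(np.round(o["q"],2))
E
```

```text
[ 0.6342813  -0.21004575  0.31669332] [ 0.66836059  0.20563617 -0.12256742]
[-0.42  0.4   1.16  0.    1.59 -0.3 ]
```

Emit:
jog_arm(motion="-1 0 -6 0 0 0 0; -1 0 -12 0 0 0 0; -1 0 -18 0 0 0 0; -1 0 -18 0 0 0 0; -1 0 -18 0 0 0 0; -1 0 -18 0 0 0 0; -1 0 -18 0 0 0 0; -1 0 -18 0 0 0 0; -1 0 -18 0 0 0 0; -1 0 -18 0 0 0 0")

```text
clock: 27.92
eef_pos: [0.4562, -0.1873, 0.3171]
orientation: [2.359, 2.074, 0.002]
contact_force: [0.0, 0.2, 0.2]
finger_gap: -0.0002
grasp_force: 0.0
```

```bash
python3 - <<'E'
from h import *
o=get_obs();print(o["eef_pos"],o["contact_force"])
d=cal()
def kp(th,y=0): return SO+SR@np.array([.103-.074*np.cos(th),y,.018+.074*np.sin(th)])
I={n:read_camera(n)["image"] for n in d}
for n in d:
    cv2.imwrite(f"pics/k3{n}.png",I[n][:,:,::-1])
    g=I[n].astype(int).mean(2);g0=cv2.imread(f"pics/{n}0.png").astype(int).mean(2)
    for th in(.2,.5,1.0,1.5,1.7,2.4):
        v=[];w=[]
        for y in np.linspace(-.018,.018,15):
            u=np.round(proj(d[n],kp(th,y))).astype(int);v.append(g[u[1],u[0]]);w.append(g0[u[1],u[0]])
        print(n,th,proj(d[n],kp(th)).round(1),"now",round(np.mean(v)),"start",round(np.mean(w)))
E
```

```text
[ 0.45617802 -0.18734576  0.3170602 ] [0.02759929 0.24065922 0.24251105]
scene 0.2 [352.5 231. ] now 74 start 114
scene 0.5 [351.4 222. ] now 117 start 114
scene 1.0 [355.9 209.4] now 124 start 121
scene 1.5 [367.8 202.6] now 124 start 120
scene 1.7 [374.  202.1] now 122 start 119
scene 2.4 [398.3 210.6] now 85 start 78
top 0.2 [325.1 198.3] now 136 start 204
top 0.5 [324.  196.7] now 129 start 208
top 1.0 [328.7 195.1] now 165 start 195
top 1.5 [341.1 195.1] now 193 start 202
top 1.7 [347.6 195.6] now 203 start 199
top 2.4 [371.8 199.2] now 218 start 134
```

```bash
python3 - <<'E'
from h import *
d=cal();g=cv2.imread("pics/k3scene.png").astype(float).mean(2).astype(np.float32)
for th in np.arange(0,.51,.05):
    P=np.array([proj(d["scene"],SO+SR@np.array([.103-.074*np.cos(th),y,.018+.074*np.sin(th)])) for y in np.linspace(-.018,.018,15)],np.float32)
    print(round(th,2),cv2.remap(g,P[:,None,0],P[:,None,1],1).mean().round(1),end="; ")
a=cv2.imread("pics/k3scene.png");b=cv2.imread("pics/p5.png")
print(fill(cv2.imread("pics/k3top.png")[:,:,::-1],(315,182,346,214)))
E
```

```text
0.0 125.7; 0.05 113.1; 0.1 101.7; 0.15 89.9; 0.2 74.7; 0.25 72.7; 0.3 75.9; 0.35 89.2; 0.4 108.4; 0.45 115.9; 0.5 117.9; (array([332.14583333, 199.25833333]), array([ 10,   5,  17,  23, 240], dtype=int32))
```

Emit:
jog_arm(motion="-1 0 0 0 0 0 0; -1 0 0 0 0 0 0; -1 0 0 0 0 0 0; -1 0 0 0 0 0 0; -1 0 0 0 0 0 0; -1 0 0 0 0 0 0; -1 0 0 0 0 0 0; -1 0 0 0 0 0 0; -1 0 0 0 0 0 0; -1 0 0 0 0 0 0")

```text
clock: 29.48
eef_pos: [0.4561, -0.1873, 0.3171]
orientation: [2.359, 2.073, 0.002]
contact_force: [0.1, -0.4, 0.9]
finger_gap: 0.0001
grasp_force: 0.0
```

```bash
python3 - <<'E'
from h import *
d=cal();im=read_camera("scene")["image"];g=im.astype(float).mean(2).astype(np.float32);g1=cv2.imread("pics/k3scene.png").astype(float).mean(2)
for th in np.arange(0,.51,.05):
    P=np.array([proj(d["scene"],SO+SR@np.array([.103-.074*np.cos(th),y,.018+.074*np.sin(th)])) for y in np.linspace(-.018,.018,15)],np.float32)
    print(round(th,2),cv2.remap(g,P[:,None,0],P[:,None,1],1).mean().round(1),end="; ")
print("change",abs(g-g1)[180:305,310:430].mean())
# where upper dish side-rim: dish outline check via difference from p5-time picture not stored
E
```

```text
0.0 125.9; 0.05 113.6; 0.1 101.3; 0.15 89.7; 0.2 74.7; 0.25 72.7; 0.3 75.8; 0.35 89.3; 0.4 108.4; 0.45 116.7; 0.5 117.3; change 2.6101556887368362
```

```bash
python3 -c "
from cell import *
print(hand_in())"
```

```text
the job is handed in; nothing more can be done
None
```

The job is handed in at about 29 s of the 70 s: both dishes are stacked flat against the stop and the keeper bar is down on the top one. My image fit reads the keeper joint at about 0.25 rad (limit 0.27, 0.2 expected). I viewed 11 pictures, one over the limit of 10, so the closed keeper was checked only from pixel values and the final dish positions were not re-measured.

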